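# Press the pin header home with the bench press

## Task

Push the lever of the small bench press down, steadily and all the way, so that the ram presses the white pin header fully home on the circuit board, and keep it down for a second. Then ease the lever back up to its rest, without letting it fly up. Keep your fingers off the board and its carrier, and leave the batteries, the meter and the parts tub where they are.

Things in the scene. Friction and masses are not known exactly. Their poses are not given: they have to be found in the camera images.
- press: rack-and-pinion bench press of grey-blue cast iron, fixed to the bench, 225 x 110 mm in plan and 275 mm high to the top of the ram. Origin: on the bench straight below the ram. Its -x axis points out of its front (the open side, the way the lever sticks out), +x to its column, z up. Head and gib plate: from 37 mm in front of the ram's axis backwards, 56 mm wide, between 154 and 232 mm above the bench.
- lever_hinge (a point): point on the lever's level turning axis, in the middle of the lever's bar: in the press's frame at x = 27, y = -72, z = 195 mm. The axis runs along the press's y. Does not move with the lever.
- lever (a joint): turn in rad: 0 at rest, where the bar rises 0.60 rad above level towards the press's front; grows as the bar goes down (bar angle = 0.60 - value). Header home at about 1.25, stop at 1.30. Moves the ram down 16 mm per rad. A spring drives it back to 0 (let go when down, it flies up): square to the bar at lever_bar, 2.5 N starts it, 6 N holds it down, 10 N presses the header in.
- lever_bar (a point): point on the centre line of the lever's steel bar (straight round bar, 14 mm diameter), 200 mm from the turning axis: a good place to push from above. A black ball of 32 mm diameter sits at 250 mm. The bar is bare from 25 to 230 mm and moves in the upright plane y = -72 mm of the press. Moves with the lever: about 308 mm above the bench at rest, 74 mm when down.
- header (a joint): how far the white pin header (40 x 10 x 12 mm) has gone in, in m: 0 to 0.003 at the start, 0.010 when it sits flat on the board. It slides stiffly (40 N) and stays where it is pressed to. The ram's foot meets its top after 0.62 to 0.82 rad of lever.
- carrier: loose aluminium carrier, 94 x 84 x 16 mm, with the green circuit board (80 x 70 mm) in it and the header upright at its middle; it lies on the press's bed (45 mm above the bench) under the ram. Origin: centre of its underside.
- battery_a: loose block battery standing on the bench in front of the press, 27 x 18 x 49 mm. Origin: centre of its underside.
- battery_b: a second battery like battery_a.
- tub: loose open blue tub with spare headers, 85 x 62 x 30 mm, on the bench on the lever's side of the press. Origin: centre of its underside.
- meter: loose grey hand meter lying on the bench, 130 x 70 x 44 mm. Origin: centre of its underside.
There are look-alikes about, which are no part of the job. What is shaped like the battery_b but green, pink or red is not meant.

How it is judged (in metres and radians):
On the way:
1. the lever is down and the header home, kept so for 0.8 s (value of joint header above 0.009 m and value of joint lever above 1.15 rad), for 0.8 s.
At the end, for the whole second after the job is handed in: The header is in by more than 9 of its 10 mm, the lever is back within 0.1 rad of its rest, the carrier lies within 8 mm of where it lay, flat, and the batteries (upright), the tub and the meter are within 15 mm of where they stood (value of joint header above 0.009 m and value of joint lever below 0.1 rad and distance of carrier from where it was at the start of the episode below 0.008 m and angle between carrier's own z axis and vertical below 0.1 rad and distance of each of battery_a, battery_b, tub, meter from where it was at the start of the episode below 0.015 m and angle between each of battery_a, battery_b's own z axis and vertical below 0.2 rad); the robot touches nothing.
It fails at once if the lever is let fly up (faster than 3 rad/s) (velocity of joint lever below -3 rad/s).
It fails at once if the lever is slammed down (faster than 3 rad/s) (velocity of joint lever above 3 rad/s).
It fails at once if the fingers or the arm touch the board, the header or the carrier (contact force between any of the fingers, the arm and carrier above 0.5 N).
It fails at once if the carrier is shifted or lifted by more than 10 mm (distance of carrier from where it was at the start of the episode above 0.01 m).
It fails at once if a battery, the tub or the meter is moved by more than 20 mm or lifted (distance of any of battery_a, battery_b, tub, meter from where it was at the start of the episode above 0.02 m).
It also fails if it takes over 48 s, if anything falls off the work surface, if the arm or the gripper's body presses on something with over 40 N, if the wrist force passes 120 N, or if a joint passes its speed limit or range.

## Robot

A 7-joint arm with a two-finger parallel gripper is mounted at the origin on the work surface. World frame = base frame: x ahead of the robot, y to its left, z up, the work surface at z = 0. Lengths are in mm, angles in rad, forces in N, time in s.
With the tool pointing down it reaches from about 425 to 875 mm from the base axis. Payload 9.9 kg.
Tool frame: the origin (TCP) lies at the very end of the fingers, on their centre line; the grasp point (between the pads) lies 19 mm behind it; z points along the fingers, y is the direction in which the jaws open and shut (so a half turn about z gives the same grasp; the last joint's range is limited). The gripper opens to 85 mm and grips with 20 to 120 N. Pads are 22 mm wide; open, the fingers measure 114 mm over their backs; the gripper's body (76 mm by 85 mm) begins 54 mm behind the grasp point. The pads swing forward as they close: fully open they stand 13 mm farther back than shut.
Start: joints at [-1.19, 0.576, 0.025, 1.437, -0.015, 1.129, -0.057], TCP at [302.558, 603.397, 231.289] pointing down, gripper open.
Joint ranges: [-2.76, 2.76], [-0.34, 2.15], [-1.52, 1.57], [0.19, 2.46], [-1.09, 4.23], [0.17, 1.99], [-2.82, 2.82]. Speed limits (rad/s): [2.22, 2.22, 3.01, 3.01, 3.14, 3.14, 3.14].

## Interface

Orientations are given as a 3x3 rotation matrix whose columns are the frame's x, y, z axes.
In Python, from bench import ctrl, get_image gives the robot as it stands. The module is installed in compiled form; this text tells all that it offers.
- The arm moves only by the tool carry_out, never from a script. Its argument "rows" is a list of rows, each an object with "delta_pos": the shift along the tool's x, y, z as a fraction of full scale, a list of three; "roll": the turn about the tool's z as a fraction of full scale. A call has 1 to 5 rows; each row is the pose to reach, as a shift and turn from the pose commanded when the call began, along the tool's axes at that moment; what a row does not reach only later rows make up. Full scale, the value 1, is 0.3 m for a shift and 60 degrees for a turn. A row lasts 1/10 s, in which the tool goes at most 50 mm and 8.59 degrees, less where a joint would pass 70% of its speed; a pose out of reach is approached as far as the arm can. A call with a number of a shift or a turn outside -1 to 1 is refused whole. A call with a gripper value outside its range is refused whole. "grip" is the opening, from 0 (shut) to 1 (fully open), set as the call begins (left out, the last holds). The fingers move at their own pace and stop on an object; "grip_force" is the grip in N (left out, the last holds). Time passes only in rows, so rows that repeat a pose let the fingers close. It gives the time, the measured TCP pose, the force and the opening at its end, in the units of the state.
- ctrl.get_state(): the state, without advancing time (a new reading comes with each control period).
- get_image(name): name is "side" or "top" or "wrist"; returns a dict with "pixels" (400x640x3 uint8, blue, green, red), "fx", "fy", "cx", "cy" (pixels), "k1" (the pictures are not rectified: a ray, as slopes to the right and down, at radius r is drawn at 1 + k1 r^2 times it, then the intrinsics apply), "position" and "orientation" of the camera in the world. Camera axes: x right, y up, looking along -z (the intrinsics and any distortion apply to the point x, -y, -z); pixel columns grow to the right and rows downward; lengths in mm; the calibration is good to about 2 mm. A picture is of the moment at which its call begins. There is no depth.
- ctrl.close_job(): hands the job in, once; it reports no verdict.
The state is a dict: "t": time; "qpos": joint angles; "qvel": joint speeds; "joint_torque": joint torques, N m; "position": TCP position; "tool_rot": TCP orientation; "wrist_force": force on the tool from outside, world axes, zero at the start; "wrist_torque": the same for the moment, N m; "width": finger opening in mm.
Only numpy, scipy, OpenCV 4.12 (cv2) and the standard library are available. Lean on these libraries where they do the work, as an engineer would, in place of code of your own. Each camera call takes 0.05 s, during which the arm holds its last target.

## Working session

There is one attempt and no reset: what is moved stays moved. The work goes in short steps, Python scripts to look and compute and a tool call to move; the robot and the scene stay as the last step left them, time stands still between calls to the robot, and variables do not carry over. Pictures are saved under pics/ and viewed, and the job is handed in when it is done.

Besides the shell and the picture viewer there is one more tool, called after "Emit:" as name(argument=value, ...), one argument or row to a line, values as JSON. carry_out: Moves the arm, as the interface text tells. Its arguments: {"type":"object","properties":{"rows":{"type":"array"},"grip":{"type":"number"},"grip_force":{"type":"number"}},"required":["rows"]}

```bash
mkdir -p pics; python3 - <<'E'
from bench import ctrl,get_image
import cv2,pickle
s=ctrl.get_state();print({k:s[k] for k in('t','position','tool_rot','wrist_force','width')})
d={}
for n in('side','top','wrist'):
    i=get_image(n);d[n]=i;cv2.imwrite(f'pics/{n}0.png',i['pixels']);print(n,i['fx'],i['cx'],i['cy'],i['k1'],i['position'],i['orientation'])
pickle.dump(d,open('d0.pkl','wb'))
E
```

```text
{'t': 0.0, 'position': array([302.3678811 , 602.96353992, 230.43456796]), 'tool_rot': array([[-8.93914815e-01,  4.48236381e-01, -6.71221884e-04],
       [ 4.48236873e-01,  8.93913471e-01, -1.55316004e-03],
       [-9.61685495e-05, -1.68925916e-03, -9.99998569e-01]]), 'wrist_force': array([-0.26695753,  0.0926027 , -0.19800553]), 'width': 85.52558428102661}
side 383.9634930031153 317.05832526949587 203.1616505337502 -0.09040758395039675 [1029.08179178 -605.59871781  800.16471102] [[ 0.87422597 -0.28882229  0.39026995]
 [ 0.48550875  0.5147541  -0.70661833]
 [ 0.00319406  0.80722357  0.59023715]]
top 440.7224944038993 324.98599181244816 188.75269806879624 -0.012612029770643204 [ 497.88576894   81.15584474 1476.32104991] [[-0.0209929   0.99424157 -0.10508567]
 [-0.99961542 -0.02277812 -0.01581685]
 [-0.01811942  0.10471321  0.99433738]]
wrist 279.4880646846634 323.84215189709516 199.5543671737227 -0.04614043613090052 [241.0456171  634.68944157 372.67526513] [[ 4.48309529e-01 -8.59771837e-01 -2.44562783e-01]
 [ 8.93878300e-01  4.31085287e-01  1.23073390e-01]
 [-3.87617448e-04 -2.73784338e-01  9.61791030e-01]]
```

View pics/side0.png

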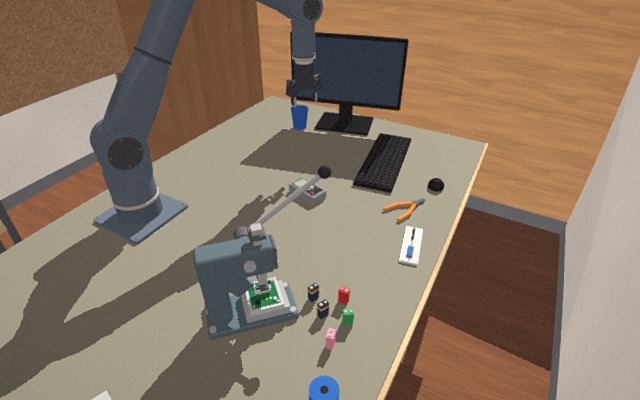

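View pics/top0.png

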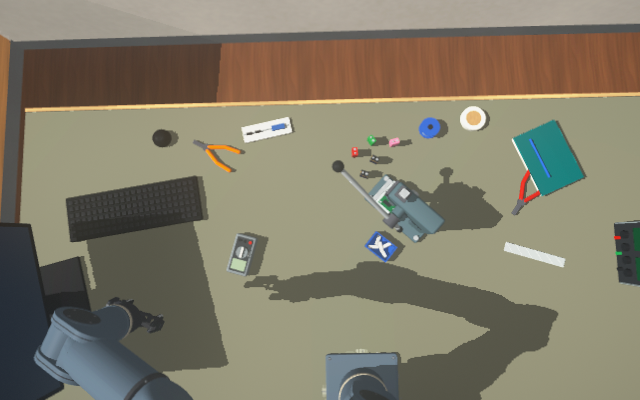

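View pics/wrist0.png

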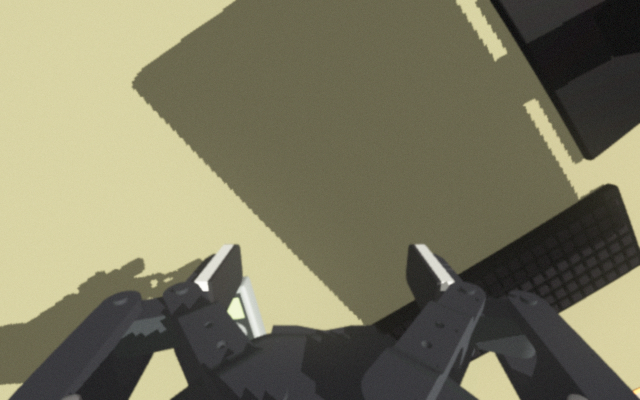

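The side view shows the press at about (245,285), its lever's black ball at (324,172), the dark batteries at (313,291) and (322,309), and the meter at (307,190). In the top view the ball is at (338,166), the bar runs to the hub near (392,217), the tub is at (381,246), and the batteries are at (365,174) and (375,159).

Possible mix-ups:
- **Lever ball:** a loose black knob at side (436,185), top (162,138).
- **Batteries:** red, green and pink blocks.

I choose the ball on the end of the grey bar and check it in a close crop.

```bash
python3 - <<'E'
import pickle,cv2,numpy as np
d=pickle.load(open('d0.pkl','rb'))
t=d['top']['pixels'][135:265,320:450];s=d['side']['pixels'][150:345,190:360]
t=cv2.resize(t,(590,590),interpolation=cv2.INTER_CUBIC);cv2.imwrite('pics/tc.png',t)
cv2.imwrite('pics/sc.png',cv2.resize(s,None,fx=3,fy=3,interpolation=cv2.INTER_CUBIC))
E
```

```text
(no output)
```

View pics/tc.png

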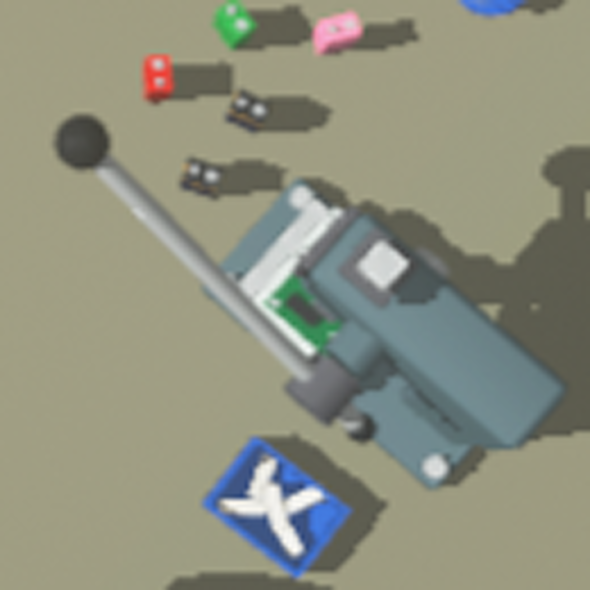

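View pics/sc.png

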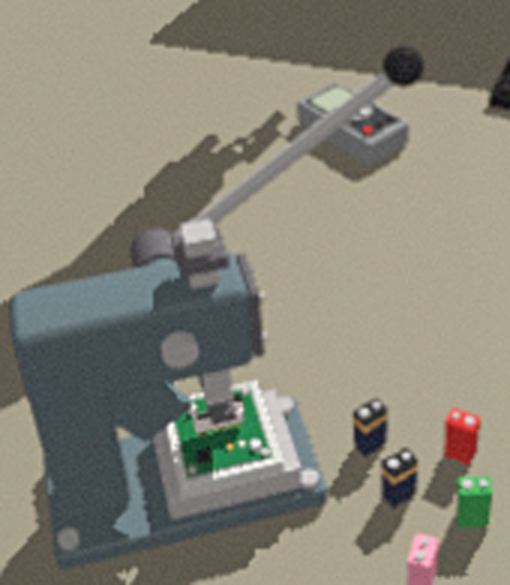

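The crops confirm the choice: the black ball on the grey bar at top-crop (82,142) and side-crop (403,66). The ram top is at top-crop (384,265). Next I triangulate.

```bash
cat > h.py <<'E'
import numpy as np,cv2,pickle
def ray(c,u,v):
    K=np.array([[c['fx'],0,c['cx']],[0,c['fy'],c['cy']],[0,0,1.]])
    p=cv2.undistortPoints(np.array([[[u,v]]],float),K,np.array([c['k1'],0,0,0.]))[0,0]
    d=np.array(c['orientation'])@np.array([p[0],-p[1],-1]);return np.array(c['position'],float),d/np.linalg.norm(d)
def tri(a,b):
    (o,d),(p,e)=a,b
    s=np.linalg.lstsq(np.c_[d,-e],p-o,rcond=None)[0]
    x,y=o+s[0]*d,p+s[1]*e
    return (x+y)/2,np.linalg.norm(x-y)
def onz(r,z): o,d=r;return o+d*(z-o[2])/d[2]
def proj(c,P):
    q=np.array(c['orientation']).T@(np.asarray(P)-c['position']);x,y=q[0]/-q[2],-q[1]/-q[2];k=1+c['k1']*(x*x+y*y)
    return c['fx']*x*k+c['cx'],c['fy']*y*k+c['cy']
E
python3 - <<'E'
from h import *
d=pickle.load(open('d0.pkl','rb'));T,S=d['top'],d['side']
def blob(n,x0,x1,y0,y1,th=55):
    g=d[n]['pixels'].max(2);m=(g<th).astype(np.uint8);r=np.zeros_like(m);r[y0:y1,x0:x1]=m[y0:y1,x0:x1]
    N,_,st,ce=cv2.connectedComponentsWithStats(r);k=1+np.argmax(st[1:,4]);return ce[k],st[k]
bt,st=blob('top',328,350,156,178);bs,ss=blob('side',312,336,160,184)
print(bt,st,bs,ss)
B,e=tri(ray(T,*bt),ray(S,*bs));print('ball',B,e)
f=4.538
tc=lambda x,y:ray(T,320+(x+.5)/f-.5,135+(y+.5)/f-.5)
sc=lambda x,y:ray(S,190+(x+.5)/3-.5,150+(y+.5)/3-.5)
R,e=tri(tc(384,265),sc(199,236));print('ram top tri',R,e,'onz275',onz(tc(384,265),275),onz(sc(199,236),275))
print('bat tops a,b z49',onz(tc(201,174),49),onz(tc(247,107),49), onz(sc(371,409),49),onz(sc(400,460),49))
# bar direction from mask midpoints: bar near ball and near hub, in top
b1=tc(107,168);b2=tc(300,372)
O=np.array(T['position'])
n=np.cross(b1[1],b2[1]);n/=np.linalg.norm(n)  # plane via bar in top view
# bar plane with side view
m1=sc(385,80);m2=sc(210,218)
n2=np.cross(m1[1],m2[1]);n2/=np.linalg.norm(n2)
D=np.cross(n,n2);D/=np.linalg.norm(D);print('bar dir',D,'elev',np.arcsin(abs(D[2])),'az',np.arctan2(D[1],D[0]))
# base corners: bolts etc.
for n_,p in dict(bedcornerL=(205,290),).items(): print(n_,onz(tc(*p),20))
print('head edges top z232', onz(tc(303,268),232),onz(tc(372,212),232),onz(tc(565,385),232),onz(tc(508,446),232))
print('tub',onz(tc(278,508),30),'tub corners',[onz(tc(*p),30)[:2].round() for p in((255,437),(350,510),(297,577),(204,502))])
print('meter',onz(ray(T,241,254),44))
E
```

```text
Traceback (most recent call last):
ValueError: attempt to get argmax of an empty sequence
```

```bash
cat > m.py <<'E'
from h import *
d=pickle.load(open('d0.pkl','rb'));T,S=d['top'],d['side']
def blob(n,x0,x1,y0,y1,th=75):
    g=d[n]['pixels'].max(2);m=(g<th).astype(np.uint8);r=np.zeros_like(m);r[y0:y1,x0:x1]=m[y0:y1,x0:x1]
    N,_,st,ce=cv2.connectedComponentsWithStats(r);k=1+np.argmax(st[1:,4]);return ce[k],st[k]
bt,st=blob('top',328,350,156,178);bs,ss=blob('side',312,336,160,184)
print(bt,st,bs,ss)
B,e=tri(ray(T,*bt),ray(S,*bs));print('ball',B,e)
f=4.538
tc=lambda x,y:ray(T,320+(x+.5)/f-.5,135+(y+.5)/f-.5)
sc=lambda x,y:ray(S,190+(x+.5)/3-.5,150+(y+.5)/3-.5)
R,e=tri(tc(384,265),sc(199,236));print('ram top tri',R,e,'onz275',onz(tc(384,265),275),onz(sc(199,236),275))
print('bat tops a,b z49',onz(tc(201,174),49),onz(tc(247,107),49), onz(sc(371,409),49),onz(sc(400,460),49))
b1=tc(107,168);b2=tc(300,372)
n=np.cross(b1[1],b2[1]);n/=np.linalg.norm(n)
m1=sc(385,80);m2=sc(210,218)
n2=np.cross(m1[1],m2[1]);n2/=np.linalg.norm(n2)
D=np.cross(n,n2);D/=np.linalg.norm(D);print('bar dir',D,'elev',np.arcsin(abs(D[2])),'az',np.arctan2(D[1],D[0]))
print('head edges top z232', [onz(tc(*p),232)[:2].round() for p in((303,268),(372,212),(565,385),(508,446))])
print('tub corners',[onz(tc(*p),30)[:2].round() for p in((255,437),(350,510),(297,577),(204,502))])
print('meter',onz(ray(T,241,254),44))
E
python3 m.py
```

```text
[338.95454545 166.1969697 ] [334 161  10  11  66] [324.12781955 171.54135338] [318 166  13  12 133]
ball [677.36688932  62.10756152 338.37356422] 2.0549959589019724
ram top tri [ 608.88961339 -116.30506917  270.81444891] 0.7559070243489148 onz275 [ 608.21321037 -115.85892206  275.        ] [ 612.51243089 -119.94864969  275.        ]
bat tops a,b z49 [697.67205236 -24.2598634   49.        ] [745.67939463 -58.8888829   49.        ] [699.02501692 -26.04396702  49.        ] [746.86509171 -62.42464479  49.        ]
bar dir [0.56390157 0.59210214 0.57569963] elev 0.6134595441798439 az 0.8097882070403347
head edges top z232 [array([611., -72.]), array([ 646., -117.]), array([ 535., -232.]), array([ 498., -195.])]
tub corners [array([509., -59.]), array([ 455., -125.]), array([409., -85.]), array([463., -21.])]
meter [443.50039546 379.77955393  44.        ]
```

```bash
cat >> m.py <<'E'
print('-----')
for r in (ray(T,*bt),ray(T,338.1,166.2),ray(S,*bs)): print('ball@336',onz(r,336.2))
def frame(ram,ball):
    v=(ball-ram)[:2];th=np.arctan2(v[1],v[0])-np.arctan2(72,179.3);F=np.array([np.cos(th),np.sin(th)])
    return th,np.linalg.norm(v),ball[:2]-206.3*F,F
ball=(onz(ray(T,338.5,166.2),336.2)+onz(ray(S,*bs),336.2))/2
for ram in(R,onz(tc(384,265),275)): print(frame(ram,ball))
# reproject hinge/bar
th,_,H,F=frame(onz(tc(384,265),275),ball)
for s in(40,130,200,250):
    P=np.r_[H+F*s*np.cos(.6),195+s*np.sin(.6)];a=np.array(proj(T,P));b=np.array(proj(S,P))
    print(s,P.round(),'topcrop',((a-[320,135])*f).round(),'sidecrop',((b-[190,150])*3).round())
E
python3 m.py|sed '1,/-----/d'
```

```text
ball@336 [676.82388394  61.53125196 336.2       ]
ball@336 [676.8690432   63.76411921 336.2       ]
ball@336 [676.48334789  65.9776781  336.2       ]
(np.float64(0.8300325268919233), np.float64(192.9481572064527), array([537.44183422, -87.89142127]), array([0.67485176, 0.73795332]))
(np.float64(0.8259342870368891), np.float64(192.76964801855672), array([536.81909002, -87.31957958]), array([0.67787039, 0.73518143]))
40 [559. -63. 218.] topcrop [286. 352.] sidecrop [193. 229.]
130 [610.  -8. 268.] topcrop [203. 266.] sidecrop [281. 160.]
200 [649.  34. 308.] topcrop [133. 195.] sidecrop [351. 105.]
250 [677.  64. 336.] topcrop [ 81. 142.] sidecrop [402.  66.]
```

Emit:
carry_out(
  rows=[
    {"delta_pos":[0,0,-0.16],"roll":0.14},
    {"delta_pos":[0,0,-0.32],"roll":0.28},
    {"delta_pos":[0,0,-0.48],"roll":0.42},
    {"delta_pos":[0,0,-0.58],"roll":0.56},
    {"delta_pos":[0,0,-0.58],"roll":0.7},
  ],
  grip=0,
)

```text
t: 0.65
position: [303.2, 604.4, 410.5]
tool_rot: [[-0.359, 0.933, 0.003], [0.933, 0.359, 0.007], [0.005, 0.006, -1.0]]
wrist_force: [0.5, 0.1, -0.5]
width: 12.2
```

Emit:
carry_out(
  rows=[
    {"delta_pos":[-0.16,0.028,0],"roll":0},
    {"delta_pos":[-0.32,0.056,0],"roll":0},
    {"delta_pos":[-0.48,0.084,0],"roll":0},
    {"delta_pos":[-0.64,0.112,0],"roll":0},
    {"delta_pos":[-0.8,0.14,0],"roll":0},
  ],
)

```text
t: 1.15
position: [429.7, 393.3, 405.2]
tool_rot: [[-0.365, 0.931, -0.0], [0.931, 0.365, -0.0], [-0.0, -0.0, -1.0]]
wrist_force: [0.9, 0.2, 0.3]
width: -0.2
```

Emit:
carry_out(
  rows=[
    {"delta_pos":[-0.16,0.028,0],"roll":0},
    {"delta_pos":[-0.32,0.056,0],"roll":0},
    {"delta_pos":[-0.48,0.084,0],"roll":0},
    {"delta_pos":[-0.64,0.112,0],"roll":0},
    {"delta_pos":[-0.8,0.14,0],"roll":0},
  ],
)

```text
t: 1.65
position: [556.2, 185.2, 405.3]
tool_rot: [[-0.365, 0.931, -0.0], [0.931, 0.365, 0.0], [0.0, -0.0, -1.0]]
wrist_force: [1.0, 0.3, 0.7]
width: 0.3
```

Emit:
carry_out(
  rows=[
    {"delta_pos":[0,0,0],"roll":0.14},
    {"delta_pos":[0,0,0],"roll":0.28},
    {"delta_pos":[0,0,0],"roll":0.42},
    {"delta_pos":[0,0,0],"roll":0.56},
    {"delta_pos":[0,0,0],"roll":0.7},
  ],
)

```text
t: 2.15
position: [555.5, 187.0, 405.0]
tool_rot: [[0.358, 0.934, -0.001], [0.934, -0.358, -0.0], [-0.0, -0.0, -1.0]]
wrist_force: [0.2, -0.3, -0.5]
width: 0.1
```

Emit:
carry_out(
  rows=[
    {"delta_pos":[0,0,0],"roll":0.13},
    {"delta_pos":[0,0,0],"roll":0.26},
    {"delta_pos":[0,0,0],"roll":0.37},
    {"delta_pos":[0,0,0],"roll":0.37},
    {"delta_pos":[0,0,0],"roll":0.37},
  ],
)

```text
t: 2.65
position: [555.6, 187.1, 405.1]
tool_rot: [[0.677, 0.736, -0.0], [0.736, -0.677, -0.0], [-0.0, -0.0, -1.0]]
wrist_force: [-0.0, 0.8, 0.7]
width: 0.2
```

Emit:
carry_out(
  rows=[
    {"delta_pos":[-0.045,0.145,0],"roll":0},
    {"delta_pos":[-0.09,0.29,0],"roll":0},
    {"delta_pos":[-0.135,0.435,0],"roll":0},
    {"delta_pos":[-0.179,0.574,0],"roll":0},
    {"delta_pos":[-0.179,0.574,0.1],"roll":0},
  ],
)

```text
t: 3.15
position: [648.3, 22.0, 378.0]
tool_rot: [[0.684, 0.729, 0.007], [0.729, -0.684, -0.004], [0.002, 0.008, -1.0]]
wrist_force: [0.6, -0.8, 0.2]
width: 0.4
```

```bash
python3 - <<'E'
from bench import ctrl,get_image
import cv2,pickle,numpy as np
from h import *
i={n:get_image(n) for n in('side','top','wrist')};pickle.dump(i,open('d1.pkl','wb'))
s=ctrl.get_state();print(s['position'],s['wrist_force'],s['t'])
for n in('side','top'):print(n,proj(i[n],s['position']),proj(i[n],s['position']+np.array([0,0,-45])))
cv2.imwrite('pics/side1.png',cv2.resize(i['side']['pixels'][100:350,180:420],None,fx=2.3,fy=2.3,interpolation=cv2.INTER_CUBIC))
cv2.imwrite('pics/wrist1.png',i['wrist']['pixels'])
cv2.imwrite('pics/top1.png',cv2.resize(i['top']['pixels'][120:300,250:450],None,fx=3,fy=3,interpolation=cv2.INTER_CUBIC))
E
```

```text
[644.6764784   30.89656761 373.80495924] [-0.47731936  1.28816526  0.73770832] 3.3
side (np.float64(304.2688893828933), np.float64(160.59952337367406)) (np.float64(304.5840003032977), np.float64(177.73506348169224))
top (np.float64(351.6187148324315), np.float64(176.20015874119537)) (np.float64(350.8986191526483), np.float64(178.4830369258022))
```

View pics/side1.png

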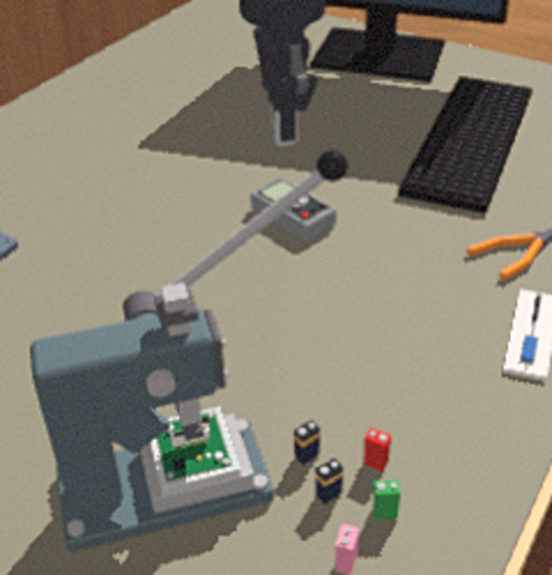

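View pics/wrist1.png

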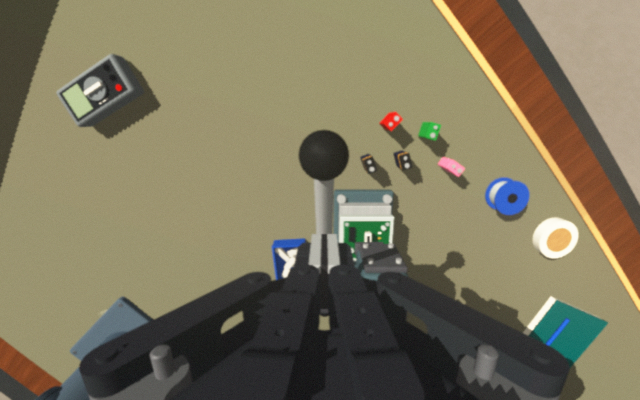

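View pics/top1.png

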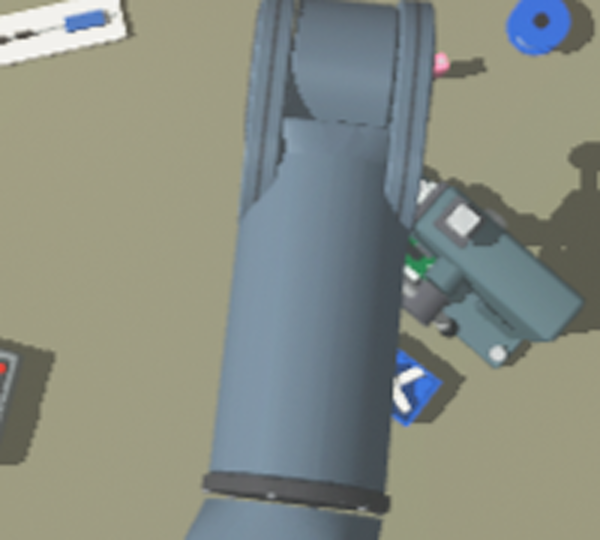

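The wrist view shows the shut fingertips at (323,250) in line with the bar at (321,200), and the ball ahead at (323,155). The press, batteries, tub and meter all stand clear. Next I tabulate the push path.

```bash
python3 - <<'E'
import numpy as np
from bench import ctrl
H=np.array([536.8,-87.3]);F=np.array([.677,.736])
s=ctrl.get_state();p=s['position'];print('now along F',(p[:2]-H)@F,'lat',(p[:2]-H)@np.array([.736,-.677]),p[2])
for v in np.r_[np.arange(0,1.21,.1),1.25,1.3]:
    a=.6-v;xt=200*np.cos(a)-7*np.sin(a);z=195+xt*np.tan(a)+7/np.cos(a)+11*abs(np.tan(a));print(round(v,2),round(xt,1),round(z,1))
E
```

```text
now along F 160.02504963799012 lat -0.6219881639238937 373.8049592397157
0.0 161.1 321.2
0.1 172.2 303.0
0.2 181.5 284.0
0.3 189.0 264.2
0.4 194.6 243.8
0.5 198.3 223.0
0.6 200.0 202.0
0.7 199.7 183.1
0.8 197.4 164.4
0.9 193.1 146.0
1.0 186.9 128.2
1.1 178.9 111.3
1.2 169.0 95.4
1.25 163.5 87.9
1.3 157.5 80.8
```

Emit:
carry_out(
  rows=[
    {"delta_pos":[0,0,0.04],"roll":0},
    {"delta_pos":[0,0,0.08],"roll":0},
    {"delta_pos":[0,0,0.12],"roll":0},
    {"delta_pos":[0,0,0.15],"roll":0},
    {"delta_pos":[0,0,0.15],"roll":0},
  ],
)

```text
t: 3.8
position: [644.7, 31.1, 328.7]
tool_rot: [[0.679, 0.734, -0.002], [0.734, -0.679, -0.0], [-0.002, -0.002, -1.0]]
wrist_force: [-0.4, 0.9, -0.6]
width: 0.1
```

Emit:
carry_out(
  rows=[
    {"delta_pos":[0.003,0,0.01],"roll":0},
    {"delta_pos":[0.006,0,0.025],"roll":0},
    {"delta_pos":[0.012,0,0.042],"roll":0},
    {"delta_pos":[0.022,0,0.06],"roll":0},
    {"delta_pos":[0.035,0,0.085],"roll":0},
  ],
)

```text
t: 4.3
position: [653.2, 38.4, 305.0]
tool_rot: [[0.68, 0.733, 0.001], [0.733, -0.68, 0.0], [0.001, 0.001, -1.0]]
wrist_force: [0.8, -0.5, 2.7]
width: -0.2
```

Emit:
carry_out(
  rows=[
    {"delta_pos":[0.014,0,0.026],"roll":0},
    {"delta_pos":[0.027,0,0.052],"roll":0},
    {"delta_pos":[0.04,0,0.078],"roll":0},
    {"delta_pos":[0.051,0,0.104],"roll":0},
    {"delta_pos":[0.062,0,0.13],"roll":0},
  ],
)

```text
t: 4.8
position: [665.3, 51.9, 265.0]
tool_rot: [[0.68, 0.733, -0.0], [0.733, -0.68, -0.0], [-0.001, -0.0, -1.0]]
wrist_force: [-0.7, -1.7, 2.1]
width: -0.3
```

```bash
cat > look.py <<'E'
import sys
from bench import ctrl,get_image
from h import *
n=sys.argv[1];i={k:get_image(k) for k in('side','wrist')}
s=ctrl.get_state();H=np.array([536.8,-87.3]);F=np.array([.677,.736]);p=s['position'];print('along',(p[:2]-H)@F,'lat',(p[:2]-H)@np.array([.736,-.677]),'z',p[2],s['wrist_force'],s['t'])
a=cv2.resize(i['side']['pixels'][110:340,190:380],None,fx=2.4,fy=2.4,interpolation=cv2.INTER_CUBIC)
b=cv2.resize(i['wrist']['pixels'][80:400,180:460],None,fx=1.2,fy=1.2)
h=552;b=cv2.resize(b,(int(b.shape[1]*h/b.shape[0]*.7),int(h*.7)));c=np.zeros((h,a.shape[1]+b.shape[1],3),np.uint8);c[:a.shape[0],:a.shape[1]]=a[:h];c[:b.shape[0],a.shape[1]:]=b
cv2.imwrite(f'pics/l{n}.png',c)
E
python3 look.py 1
```

```text
along 189.50692366056398 lat -0.26482476073620875 z 264.14923815017477 [ 1.15056245 -0.44491356  2.99594498] 4.9
```

View pics/l1.png

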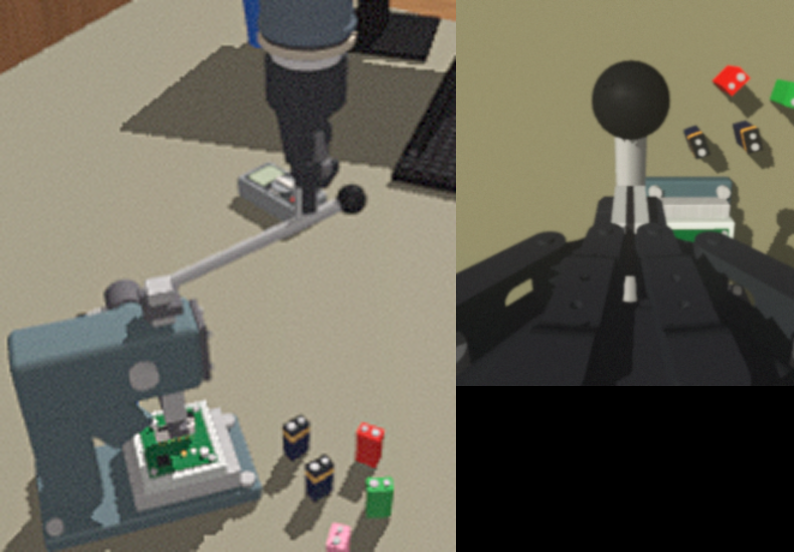

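The lever follows the fingertips: the side inset shows the tips on the bar at (308,213), centred, with the ball at (352,198). I carry on along the arc.

Emit:
carry_out(
  rows=[
    {"delta_pos":[0.008,0,0.027],"roll":0},
    {"delta_pos":[0.015,0,0.054],"roll":0},
    {"delta_pos":[0.021,0,0.082],"roll":0},
    {"delta_pos":[0.026,0,0.11],"roll":0},
    {"delta_pos":[0.031,0,0.137],"roll":0},
  ],
)

```text
t: 5.4
position: [671.9, 59.1, 224.1]
tool_rot: [[0.68, 0.734, 0.0], [0.734, -0.68, 0.0], [0.001, 0.0, -1.0]]
wrist_force: [0.5, -0.2, 4.1]
width: 0.1
```

Emit:
carry_out(
  rows=[
    {"delta_pos":[0.002,0,0.026],"roll":0},
    {"delta_pos":[0.004,0,0.053],"roll":0},
    {"delta_pos":[0.005,0,0.08],"roll":0},
    {"delta_pos":[0.005,0,0.106],"roll":0},
    {"delta_pos":[0.004,0,0.133],"roll":0},
  ],
)

```text
t: 5.9
position: [672.6, 59.8, 184.3]
tool_rot: [[0.68, 0.734, 0.001], [0.734, -0.68, 0.0], [0.001, 0.0, -1.0]]
wrist_force: [1.8, 2.4, 4.3]
width: 0.2
```

```bash
python3 look.py 2
```

```text
along 199.34347383353844 lat -0.016843662738175808 z 183.38937307231103 [1.05153085 3.01314147 4.00920898] 6.0
```

View pics/l2.png

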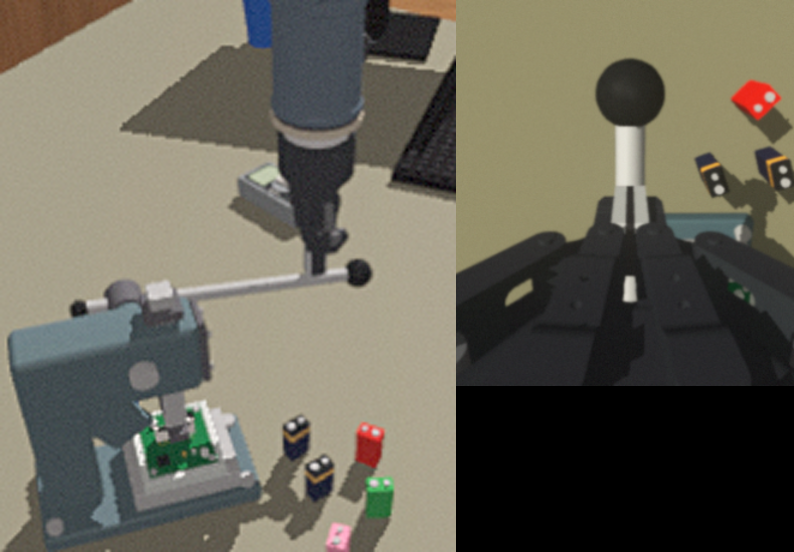

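The bar is about level, with the tips on it at side-inset (315,275), centred. Next comes the pressing stage, more slowly.

Emit:
carry_out(
  rows=[
    {"delta_pos":[-0.003,0,0.025],"roll":0},
    {"delta_pos":[-0.006,0,0.05],"roll":0},
    {"delta_pos":[-0.01,0,0.075],"roll":0},
    {"delta_pos":[-0.016,0,0.1],"roll":0},
    {"delta_pos":[-0.022,0,0.124],"roll":0},
  ],
)

```text
t: 6.5
position: [668.3, 55.3, 148.1]
tool_rot: [[0.68, 0.734, 0.001], [0.734, -0.68, 0.001], [0.002, 0.0, -1.0]]
wrist_force: [1.9, 4.5, 8.0]
width: -0.1
```

Emit:
carry_out(
  rows=[
    {"delta_pos":[-0.008,0,0.023],"roll":0},
    {"delta_pos":[-0.016,0,0.046],"roll":0},
    {"delta_pos":[-0.026,0,0.07],"roll":0},
    {"delta_pos":[-0.036,0,0.093],"roll":0},
    {"delta_pos":[-0.047,0,0.116],"roll":0},
  ],
)

```text
t: 7.0
position: [659.7, 45.9, 113.6]
tool_rot: [[0.679, 0.734, 0.003], [0.734, -0.679, 0.002], [0.004, 0.001, -1.0]]
wrist_force: [4.3, 6.6, 6.2]
width: -0.2
```

```bash
python3 look.py 3
```

```text
along 180.52978600185153 lat 0.23077389227713135 z 112.8621690172717 [4.30429385 5.38197184 5.37912345] 7.1
```

View pics/l3.png

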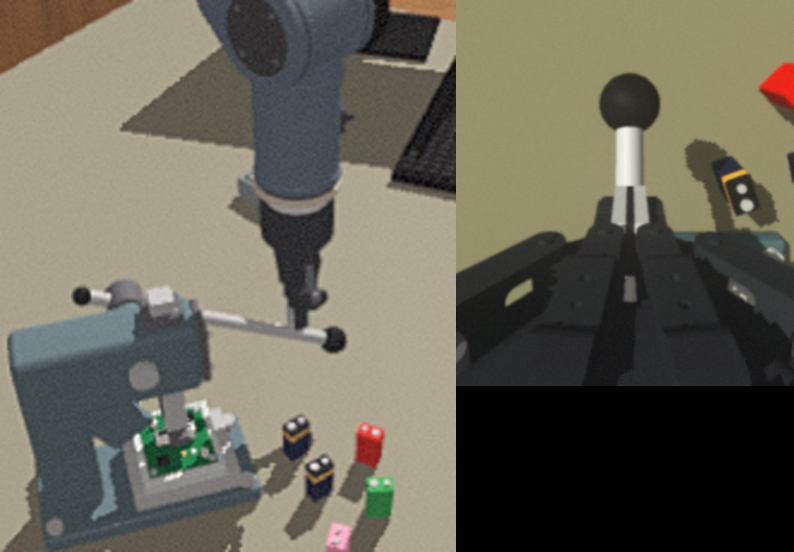

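Emit:
carry_out(
  rows=[
    {"delta_pos":[-0.01,0,0.017],"roll":0},
    {"delta_pos":[-0.021,0,0.034],"roll":0},
    {"delta_pos":[-0.032,0,0.05],"roll":0},
    {"delta_pos":[-0.042,0,0.065],"roll":0},
    {"delta_pos":[-0.051,0,0.078],"roll":0},
  ],
)

```text
t: 7.6
position: [650.1, 35.4, 90.2]
tool_rot: [[0.679, 0.735, 0.004], [0.735, -0.679, 0.002], [0.005, 0.002, -1.0]]
wrist_force: [6.8, 8.7, 4.9]
width: 0.1
```

Emit:
carry_out(
  rows=[
    {"delta_pos":[-0.005,0,0.006],"roll":0},
    {"delta_pos":[-0.01,0,0.012],"roll":0},
    {"delta_pos":[-0.015,0,0.018],"roll":0},
    {"delta_pos":[-0.02,0,0.024],"roll":0},
    {"delta_pos":[-0.02,0,0.024],"roll":0},
  ],
)

```text
t: 8.1
position: [646.0, 31.0, 83.0]
tool_rot: [[0.679, 0.735, 0.004], [0.735, -0.679, 0.002], [0.005, 0.002, -1.0]]
wrist_force: [7.8, 8.1, 5.4]
width: -0.1
```

```bash
python3 look.py 4
```

```text
along 161.06797919439143 lat 0.24725605489774455 z 83.14943910827616 [6.70116901 8.29471985 5.002847  ] 8.2
```

View pics/l4.png

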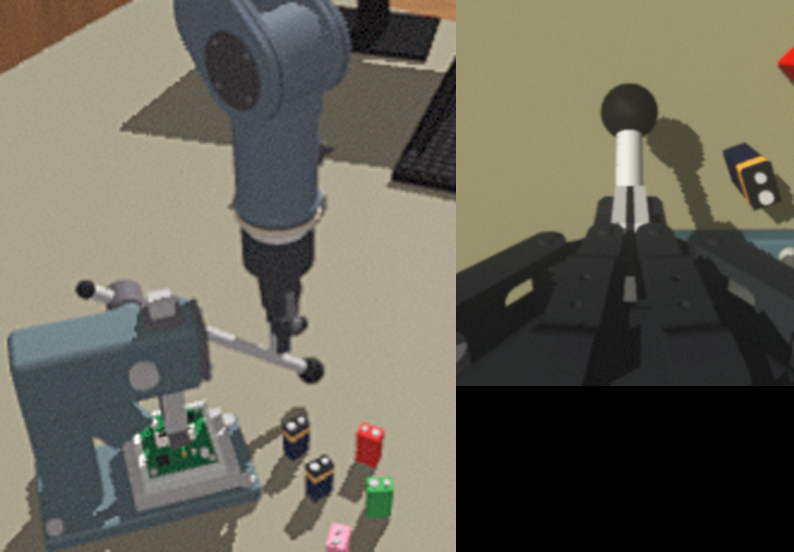

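The lever is near the bottom: my estimate is about 1.28 rad, with roughly 10 N square to the bar. I go on in small steps until the force shows the stop.

Emit:
carry_out(
  rows=[
    {"delta_pos":[-0.005,0,0.006],"roll":0},
    {"delta_pos":[-0.01,0,0.012],"roll":0},
    {"delta_pos":[-0.015,0,0.018],"roll":0},
    {"delta_pos":[-0.015,0,0.018],"roll":0},
    {"delta_pos":[-0.015,0,0.018],"roll":0},
  ],
)

```text
t: 8.7
position: [643.7, 28.4, 78.4]
tool_rot: [[0.678, 0.735, 0.006], [0.735, -0.678, 0.003], [0.006, 0.002, -1.0]]
wrist_force: [6.7, 11.0, 9.3]
width: 0.0
```

Emit:
carry_out(
  rows=[
    {"delta_pos":[0,0,0.006],"roll":0},
    {"delta_pos":[0,0,0.012],"roll":0},
    {"delta_pos":[0,0,0.012],"roll":0},
    {"delta_pos":[0,0,0.012],"roll":0},
    {"delta_pos":[0,0,0.012],"roll":0},
  ],
)

```text
t: 9.2
position: [643.7, 28.1, 77.0]
tool_rot: [[0.678, 0.735, 0.007], [0.735, -0.678, 0.004], [0.008, 0.002, -1.0]]
wrist_force: [-0.7, 10.7, 30.4]
width: -0.0
```

Emit:
carry_out(
  rows=[
    {"delta_pos":[0,0,0],"roll":0},
    {"delta_pos":[0,0,0],"roll":0},
    {"delta_pos":[0,0,0],"roll":0},
    {"delta_pos":[0,0,0],"roll":0},
    {"delta_pos":[0,0,0],"roll":0},
  ],
)

```text
t: 9.7
position: [643.7, 28.2, 77.0]
tool_rot: [[0.678, 0.735, 0.007], [0.735, -0.678, 0.004], [0.008, 0.002, -1.0]]
wrist_force: [0.4, 10.0, 31.0]
width: 0.0
```

```bash
python3 look.py 5
```

```text
along 157.3499641400518 lat 0.5643226182688373 z 76.96632114370091 [ 0.47862346 11.80049645 30.02468076] 9.8
```

View pics/l5.png

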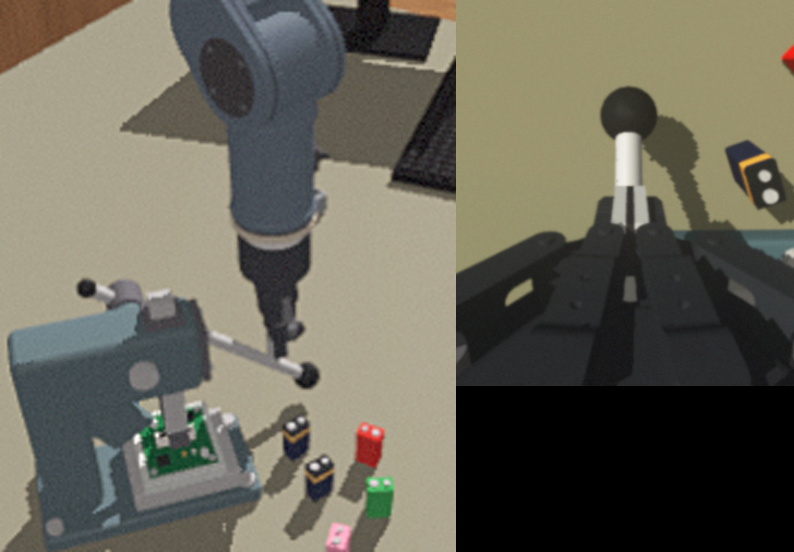

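The force rose to 30 N with no further travel, so the lever is against its stop. I hold it there for more than a second.

Emit:
carry_out(
  rows=[
    {"delta_pos":[0,0,0],"roll":0},
    {"delta_pos":[0,0,0],"roll":0},
    {"delta_pos":[0,0,0],"roll":0},
    {"delta_pos":[0,0,0],"roll":0},
    {"delta_pos":[0,0,0],"roll":0},
  ],
)

```text
t: 10.3
position: [643.7, 28.1, 77.0]
tool_rot: [[0.678, 0.735, 0.007], [0.735, -0.678, 0.004], [0.008, 0.002, -1.0]]
wrist_force: [-1.0, 10.7, 30.3]
width: 0.1
```

Emit:
carry_out(
  rows=[
    {"delta_pos":[0,0,0],"roll":0},
    {"delta_pos":[0,0,0],"roll":0},
    {"delta_pos":[0,0,0],"roll":0},
    {"delta_pos":[0,0,0],"roll":0},
    {"delta_pos":[0,0,0],"roll":0},
  ],
)

```text
t: 10.8
position: [643.8, 28.1, 77.0]
tool_rot: [[0.678, 0.735, 0.007], [0.735, -0.678, 0.004], [0.008, 0.002, -1.0]]
wrist_force: [-0.1, 10.7, 30.1]
width: 0.1
```

Emit:
carry_out(
  rows=[
    {"delta_pos":[0.003,0,-0.008],"roll":0},
    {"delta_pos":[0.008,0,-0.016],"roll":0},
    {"delta_pos":[0.014,0,-0.026],"roll":0},
    {"delta_pos":[0.02,0,-0.036],"roll":0},
    {"delta_pos":[0.028,0,-0.047],"roll":0},
  ],
)

```text
t: 11.3
position: [647.7, 32.8, 88.0]
tool_rot: [[0.679, 0.734, 0.002], [0.734, -0.679, 0.001], [0.002, 0.001, -1.0]]
wrist_force: [4.5, 4.5, 2.4]
width: 0.1
```

Emit:
carry_out(
  rows=[
    {"delta_pos":[0.01,0,-0.014],"roll":0},
    {"delta_pos":[0.02,0,-0.029],"roll":0},
    {"delta_pos":[0.031,0,-0.045],"roll":0},
    {"delta_pos":[0.041,0,-0.061],"roll":0},
    {"delta_pos":[0.051,0,-0.078],"roll":0},
  ],
)

```text
t: 11.8
position: [657.0, 42.9, 111.2]
tool_rot: [[0.68, 0.733, 0.0], [0.733, -0.68, -0.0], [0.0, 0.0, -1.0]]
wrist_force: [1.7, 1.6, 4.5]
width: -0.1
```

Emit:
carry_out(
  rows=[
    {"delta_pos":[0.01,0,-0.023],"roll":0},
    {"delta_pos":[0.021,0,-0.046],"roll":0},
    {"delta_pos":[0.031,0,-0.07],"roll":0},
    {"delta_pos":[0.04,0,-0.093],"roll":0},
    {"delta_pos":[0.047,0,-0.116],"roll":0},
  ],
)

```text
t: 12.3
position: [666.1, 52.7, 146.0]
tool_rot: [[0.68, 0.733, -0.001], [0.733, -0.68, -0.001], [-0.001, -0.0, -1.0]]
wrist_force: [-1.1, -0.1, 6.3]
width: -0.2
```

```bash
python3 look.py 6
```

```text
along 191.10262973617944 lat 0.5871399025238307 z 146.69649810304912 [-0.1157695  -0.02647151  5.4213202 ] 12.4
```

View pics/l6.png

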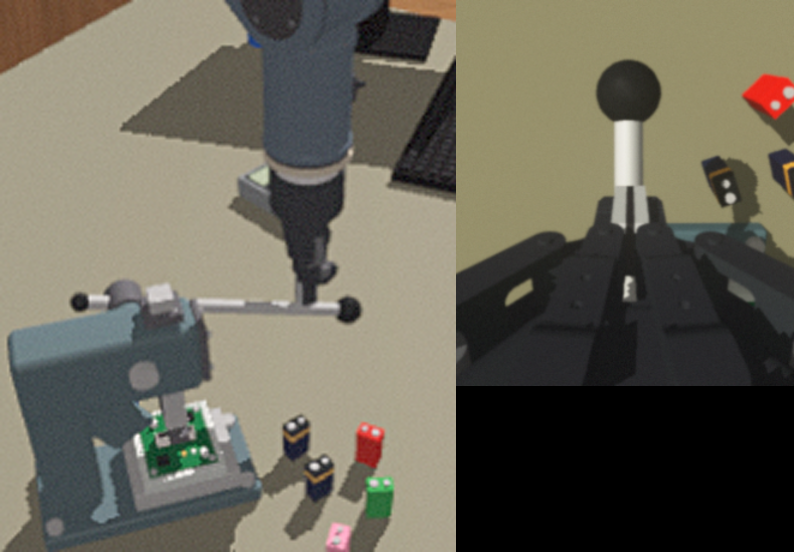

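The lever is following up against the fingertips, which sit on the bar at (305,303), and about 5 N remains on it. I carry on up the arc.

Emit:
carry_out(
  rows=[
    {"delta_pos":[0.006,0,-0.024],"roll":0},
    {"delta_pos":[0.012,0,-0.049],"roll":0},
    {"delta_pos":[0.017,0,-0.074],"roll":0},
    {"delta_pos":[0.02,0,-0.099],"roll":0},
    {"delta_pos":[0.022,0,-0.124],"roll":0},
  ],
)

```text
t: 12.9
position: [670.8, 57.7, 183.4]
tool_rot: [[0.68, 0.733, -0.0], [0.733, -0.68, -0.0], [-0.001, -0.0, -1.0]]
wrist_force: [-1.5, -1.4, 3.8]
width: -0.1
```

Emit:
carry_out(
  rows=[
    {"delta_pos":[0.001,0,-0.026],"roll":0},
    {"delta_pos":[0.001,0,-0.053],"roll":0},
    {"delta_pos":[0,0,-0.08],"roll":0},
    {"delta_pos":[-0.002,0,-0.106],"roll":0},
    {"delta_pos":[-0.004,0,-0.133],"roll":0},
  ],
)

```text
t: 13.4
position: [670.0, 57.1, 223.2]
tool_rot: [[0.68, 0.733, -0.0], [0.733, -0.68, -0.0], [-0.0, -0.0, -1.0]]
wrist_force: [-1.0, -1.8, 2.8]
width: -0.1
```

Emit:
carry_out(
  rows=[
    {"delta_pos":[-0.004,0,-0.027],"roll":0},
    {"delta_pos":[-0.009,0,-0.054],"roll":0},
    {"delta_pos":[-0.015,0,-0.082],"roll":0},
    {"delta_pos":[-0.023,0,-0.11],"roll":0},
    {"delta_pos":[-0.031,0,-0.137],"roll":0},
  ],
)

```text
t: 13.9
position: [663.6, 50.2, 264.3]
tool_rot: [[0.68, 0.733, -0.0], [0.733, -0.68, 0.0], [-0.0, -0.0, -1.0]]
wrist_force: [-0.8, -1.4, 1.6]
width: -0.1
```

```bash
python3 look.py 7
```

```text
along 187.0752089973049 lat 0.5674683090769882 z 265.19808850693903 [-1.17931546 -0.99294232  1.73264831] 14.0
```

View pics/l7.png

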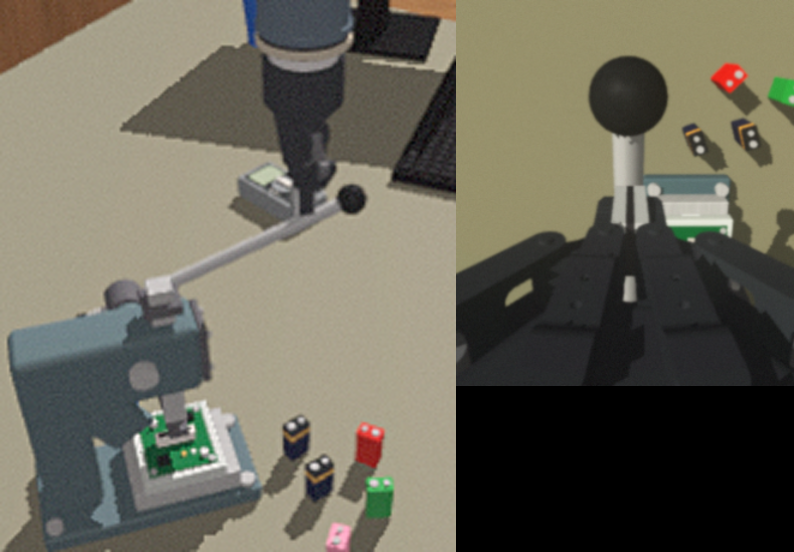

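Emit:
carry_out(
  rows=[
    {"delta_pos":[-0.008,0,-0.026],"roll":0},
    {"delta_pos":[-0.017,0,-0.051],"roll":0},
    {"delta_pos":[-0.027,0,-0.077],"roll":0},
    {"delta_pos":[-0.038,0,-0.102],"roll":0},
    {"delta_pos":[-0.05,0,-0.127],"roll":0},
  ],
)

```text
t: 14.5
position: [653.4, 39.1, 302.5]
tool_rot: [[0.68, 0.733, 0.0], [0.733, -0.68, -0.0], [0.0, 0.0, -1.0]]
wrist_force: [-1.3, -1.3, 1.5]
width: 0.6
```

Emit:
carry_out(
  rows=[
    {"delta_pos":[-0.01,0,-0.017],"roll":0},
    {"delta_pos":[-0.02,0,-0.034],"roll":0},
    {"delta_pos":[-0.03,0,-0.05],"roll":0},
    {"delta_pos":[-0.037,0,-0.065],"roll":0},
    {"delta_pos":[-0.04,0,-0.085],"roll":0},
  ],
)

```text
t: 15.0
position: [645.4, 30.9, 327.4]
tool_rot: [[0.68, 0.734, -0.0], [0.734, -0.68, 0.0], [0.0, -0.0, -1.0]]
wrist_force: [0.2, -0.4, 0.3]
width: -0.3
```

Emit:
carry_out(
  rows=[
    {"delta_pos":[0,0,-0.06],"roll":0},
    {"delta_pos":[0,0,-0.15],"roll":0},
    {"delta_pos":[0,0,-0.25],"roll":0},
    {"delta_pos":[0,0,-0.35],"roll":0},
    {"delta_pos":[0,0,-0.35],"roll":0},
  ],
)

```text
t: 15.5
position: [646.7, 30.4, 436.7]
tool_rot: [[0.679, 0.734, 0.007], [0.734, -0.679, 0.0], [0.005, 0.005, -1.0]]
wrist_force: [0.3, -1.1, 1.0]
width: 0.1
```

```bash
python3 look.py 8
```

```text
along 160.69107260751406 lat 0.224849479934341 z 432.6620972659622 [-0.39818218  0.42084629 -0.85814565] 15.6
```

View pics/l8.png

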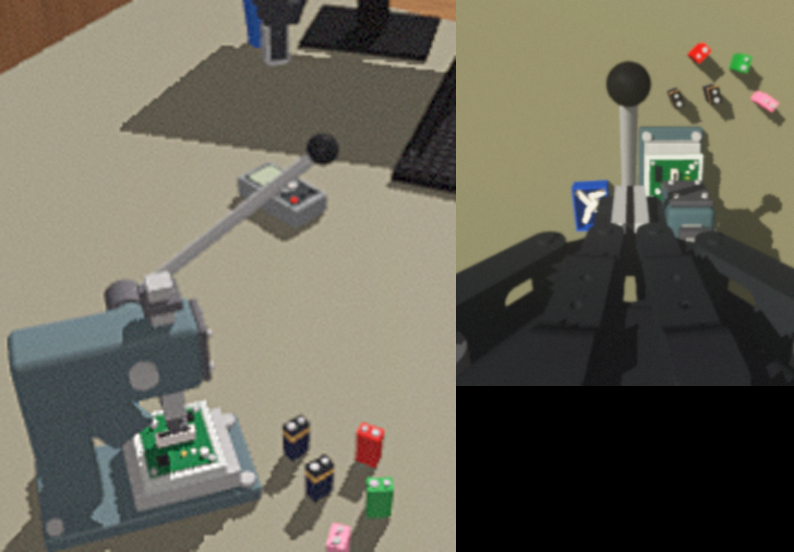

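The lever is back at rest, with the ball at inset (322,148), and the robot is clear above it. I compare the lever, header and objects with the first picture.

```bash
python3 - <<'E'
from bench import get_image,ctrl
from h import *
d=pickle.load(open('d0.pkl','rb'))['side']['pixels'];i=get_image('side')['pixels']
def c(a):return cv2.resize(a[235:320,195:300],None,fx=3.7,fy=3.7,interpolation=cv2.INTER_CUBIC)
cv2.imwrite('pics/cmp.png',np.hstack([c(d),c(i)]))
g=lambda a:a[155:188,308:340].max(2)<75
for a in(d,i):
    y,x=np.nonzero(g(a));print('ball',x.mean()+308,y.mean()+155)
for n,(x0,x1,y0,y1) in dict(batt=(303,332,280,320),meter=(288,328,178,206),carrier=(240,298,280,318)).items():
    s,_=cv2.phaseCorrelate(d[y0:y1,x0:x1].mean(2).astype(np.float32),i[y0:y1,x0:x1].mean(2).astype(np.float32));print(n,'shift px',np.round(s,2))
print(ctrl.get_state()['t'])
E
```

```text
ball 324.1278195488722 171.54135338345864
ball 324.0220588235294 171.5735294117647
batt shift px [-0.05  0.09]
meter shift px [0.04 0.02]
carrier shift px [0.1  0.29]
15.65
```

View pics/cmp.png

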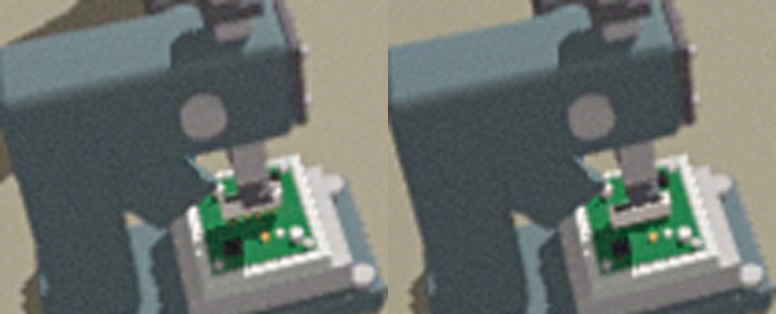

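The comparison shows the header standing off the board before (pins visible at (250,215)) and flat on it now (640,212). The lever is at rest and nothing else has moved, so I hand in.

```bash
python3 -c "
from bench import ctrl
print(ctrl.close_job())"
```

```text
the job is handed in; nothing more can be done
None
```

I pushed the lever down with shut fingertips from above, holding it against its stop for over 1.5 s. I then eased it back up at about 0.4 rad/s with the fingers on the bar until it reached rest, and handed the job in at about 15.7 s.

**While it was down:** the last millimetre or so of travel took the force from about 15 N to about 30 N, which I read as the stop. I estimated the lever at about 1.30 rad there.

**Last checks:**
- **Lever:** the ball is within 0.1 px of where it started, so the lever is back at rest.
- **Header:** it now sits flat on the board, with no pins showing in the side view.
- **Other things:** the batteries and meter shifted less than 0.1 px. The carrier patch shifted 0.3 px, about 0.7 mm, and part of that is the header's own change. I did not measure the tub, but it looked unmoved in the wrist view and the fingers never came near it.
- **Robot:** it stood clear above the lever, with wrist force at about zero.

No check failed or disagreed.

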